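# Wind and set the check timer on the packing bench

## Task

Set the wind-up timer for the next 15-minute check: press it down firmly but gently (about 15 N) so the housing does not spin or slide on the riser, and wind its dial clockwise all the way to its stop; then turn the dial back to the 15-minute mark, within half a minute. Let go and leave the timer standing where it was, with the things around it undisturbed.

Things in the scene. Friction and masses are not known exactly. Their poses are not given: they have to be found in the camera images.
- timer: Free-standing wind-up timer, 0.27 to 0.43 kg: round white housing 88 mm across, metal face 41 mm above its underside, on three feet at 30 mm radius. Origin: centre of underside, z up; bell slots on its -x flank. 21 black minute marks on the face, 31 to 38 mm from the axis; minute m is at the angle 100 - 10 m degrees about z from +x. The long marks are 0, 5, 10, 15, 20 min; no numerals.
- dial_grip (a point): Grip point on the dial's axis, 65 mm above the timer's underside. The dial: black disc 58 mm across, its flat top 19 mm below this point, with an upright bar across it, 46 mm long, 14 mm thick, top 7 mm above this point, that the fingers close on. Fingertips may rest and press on the disc, which turns with the bar. Frame x lies along the bar, +x to the end with the white pointer line; z up.
- dial (a joint): Dial angle in rad, growing clockwise seen from above: 0 = pointer on the 0 mark, 0.1745 per minute, 2.618 = 15 min, 3.491 = 20 min, where there is a firm internal stop. Winding takes 0.15 N m at 0, rising to 0.19 at 20 min; turning back takes 0.15 down to 0.11. It stays where it is left. Twisting on against the stop spins the whole timer.
- mark15 (a point): The 15-minute mark, on the face of the housing (41 mm above the timer's underside), 36 mm from the axis. It does not turn with the dial.
- timer_rim (a point): Point on the housing's -x flank, 44 mm from the axis, 18 mm above the timer's underside: shows if the housing spins or slides. With less than about 11 N pressing it down, the timer may spin along with the dial; unpressed it always does. More than about 25 N is too much for its movement. 13 to 20 N is a good press.
- riser: Fixed stainless riser on the packing bench, a plate 380 x 380 mm on four screw feet, on which the timer and the small things around it stand. Origin: centre of its flat top, z up. The feet are set differently each time: the top is 22 to 38 mm above the bench (z = 0).
- vial1: Loose bystander, to be left alone. Amber glass bottle with a red cap, 24 mm in diameter, 64 mm high, standing upright near the timer; origin at the centre of its base.
- vial2: Loose bystander, to be left alone. Amber glass bottle with a red cap, 24 mm in diameter, 64 mm high, standing upright near the timer; origin at the centre of its base.
- vial3: Loose bystander, to be left alone. Amber glass bottle with a red cap, 24 mm in diameter, 64 mm high, standing upright near the timer; origin at the centre of its base.
- tally: Loose bystander, to be left alone. Steel hand tally counter, 50 x 44 mm, 28 mm high, near the timer; origin under its centre.
- tape: Loose bystander, to be left alone. Roll of carton tape lying flat, 82 mm in diameter, 48 mm high; origin under its centre.
- sleeve: Loose bystander, to be left alone. Small folded carton 30 x 72 x 26 mm lying near the timer; origin under its centre.
- cutter: Loose bystander, to be left alone. Safety carton cutter, 28 x 130 mm, 17 mm high, lying near the timer; origin under its handle.

How it is judged (in metres and radians):
On the way:
1. the dial is wound fully to its stop at 20 minutes (within 0.06 rad) (value of joint dial above 3.431 rad), for 0.2 s.
At the end, for the whole second after the job is handed in: The dial stands at the 15-minute mark (joint 2.618 rad, within 0.1 rad, just over half a minute), and the timer stands upright and still, flat on the riser (value of joint dial between 2.518 and 2.718 rad and linear speed of timer below 0.01 m/s and angle between timer's own z axis and vertical below 0.03 rad and z of timer in the frame of riser below 0.004 m); the robot touches nothing.
It fails at once if the timer's housing spins, slides or is lifted: its rim point gets more than 12 mm from where it was at the start (distance of timer_rim from where it was at the start of the episode above 0.012 m).
It fails at once if the timer is pushed against the riser with more than 29 N, its own weight included (contact force between timer and riser above 29 N).
It fails at once if a bottle beside the timer is tipped (angle between any of vial1, vial2, vial3's own z axis and vertical above 0.4 rad).
It fails at once if a bystander is moved by more than 20 mm (distance of any of vial1, vial2, vial3, tally, tape, sleeve, cutter from where it was at the start of the episode above 0.02 m).
It also fails if it takes over 72 s, if anything falls off the work surface, if the arm or the gripper's body presses on something with over 40 N, if the wrist force passes 120 N, or if a joint passes its speed limit or range.

## Robot

A 6-joint arm with a two-finger parallel gripper is mounted at the origin on the work surface. World frame = base frame: x ahead of the robot, y to its left, z up, the work surface at z = 0. Lengths are in m, angles in degrees, forces in N, time in s.
With the tool pointing down it reaches from about 0.35 to 1 m from the base axis. Payload 7.1 kg.
Tool frame: the origin (TCP) lies at the very end of the fingers, on their centre line; the grasp point (between the pads) lies 19 mm behind it (r.grip_depth is the distance from the TCP to the grasp point, in m); z points along the fingers, y is the line along which they close (so a half turn about z gives the same grasp; the last joint's range is limited). The gripper opens to 85 mm and grips with 20 to 120 N. Pads are 22 mm wide; open, the fingers measure 114 mm over their backs; the gripper's body (76 mm by 85 mm) begins 54 mm behind the grasp point. The pads swing forward as they close: fully open they stand 13 mm farther back than shut.
Start: joints at [75, 24.242, 93.386, -0, 62.372, -1.089], TCP at [0.15, 0.607, 0.231] pointing down, gripper open.
Joint ranges: [-172.04, 172.04], [-51.8, 120.97], [4.93, 147.93], [-75.15, 255.16], [6.16, 154.13], [-145.62, 145.62]. Speed limits (degrees/s): [136.94, 136.94, 172.46, 180, 180, 180].

## Interface

Orientations are given as [roll, pitch, yaw] about the fixed x, y, z axes, in that order (R = Rz(yaw) Ry(pitch) Rx(roll)).
In Python, from cell import r, cams gives the robot as it stands.
- The arm moves only by the shell command python3 -m crank [FORCE], which reads ROWS from standard input. ROWS is a JSON list of rows, 1 to 12 of them, each of 7 numbers: a rotation vector rx, ry, rz in fractions of the full range, 1 being 360 degrees, then dx, dy, dz in shares of the most that a row can go, 1 being 50 mm, then the finger opening in m; each row shifts and turns the commanded pose from where the row before left it, along the tool's axes as they then stand; what a row does not reach is not made up. A row lasts 1/10 s, in which the tool goes at most 0.05 m and 8.59 degrees, less where a joint would pass 70% of its speed; a pose out of reach is approached as far as the arm can. The fingers move at their own pace and stop on an object; FORCE is the grip in N (left out, the last holds). Time passes only in rows, so rows that do not move let the fingers close. It prints the time, the measured TCP pose, the force, the opening and the grip force at its end. Input that does not fit is refused with a message, and nothing moves.
- r.observe(): the state, without advancing time (a new reading comes with each control period).
- cams.snapshot(name): name is "scene" or "top" or "wrist"; returns (picture, depth): 480x640x3 uint8, red, green, blue; 480x640 float32, m along the optical axis (not along the pixel's ray), 0 where there is no reading.
- cams.get_calibration(name): a dict with "mtx" (3x3 intrinsics, pixels), "R" (3x3) and "t" (3): a world point X has camera coordinates R X + t. Camera axes: x right, y down, z forward; pixel columns grow to the right and rows downward; lengths in m; the calibration is good to about 2 mm. A picture is of the moment at which its call begins: read the wrist's pose just before it. get_calibration takes no time and is no camera call; for the wrist camera it gives the pose at the moment of the call.
- r.finish_job(): hands the job in; it is judged then, once.
The state is a dict: "clock": time; "joints": joint angles; "dq": joint speeds; "effort": joint torques, N m; "position": TCP position; "tool_rot": TCP orientation; "contact_force": force on the tool from outside, world axes, zero at the start; "torque": the same for the moment, N m; "opening": finger opening in m; "gripper_force": force on a finger pad.
Only numpy, scipy, OpenCV 4.12 (cv2) and the standard library are available. Lean on these libraries where they do the work, as an engineer would, in place of code of your own. Each camera call takes 0.05 s, during which the arm holds its last target. There are 200 camera calls.

## Working session

There is one attempt and no reset: what is moved stays moved. The work goes in short steps, Python scripts to look and compute and a shell command to move; the robot and the scene stay as the last step left them, time stands still between calls to the robot, and variables do not carry over. Pictures are saved under pics/ and viewed, at most 10 in all, crops included, and the job is handed in when it is done.

```bash
mkdir -p pics; ls; python3 - <<'E'
from cell import r,cams
import cv2,numpy as np
o=r.observe();print(o)
for n in("scene","top"):
    p,d=cams.snapshot(n);cv2.imwrite(f"pics/{n}0.png",p[:,:,::-1]);np.save(f"pics/{n}0.npy",d)
    c=cams.get_calibration(n);print(n,c)
E
```

```text
pics
{'clock': 0.0, 'joints': array([ 7.50010179e+01,  2.42846132e+01,  9.34356922e+01,  3.34564419e-04,
        6.23713126e+01, -1.09120999e+00]), 'dq': array([-0.00146999,  0.04390973,  0.07069176,  0.01840908,  0.04293938,
       -0.08114817]), 'effort': array([-1.15034778e-03, -5.57370758e+01, -2.81738073e+01, -1.46595189e-04,
        7.12422829e-03,  3.80310567e-06]), 'position': array([0.15007458, 0.60611291, 0.2305145 ]), 'tool_rot': array([-1.79908404e+02, -2.04089028e-03,  1.66092071e+02]), 'contact_force': array([ 0.14448691, -0.3155422 ,  0.20053275]), 'torque': array([ 0.04128487,  0.00434252, -0.01974569]), 'gripper_force': 0.0, 'opening': 0.0854041378374096}
scene {'mtx': array([[456.18234939,   0.        , 321.31140237],
       [  0.        , 456.18234939, 243.66963355],
       [  0.        ,   0.        ,   1.        ]]), 'R': array([[ 0.6545372 ,  0.7556631 , -0.02354441],
       [ 0.47317027, -0.43374006, -0.76679818],
       [-0.58965324,  0.49075742, -0.64145632]]), 't': array([-0.35742213, -0.16472721,  0.99840262])}
top {'mtx': array([[562.29121848,   0.        , 318.28794326],
       [  0.        , 562.29121848, 241.92182943],
       [  0.        ,   0.        ,   1.        ]]), 'R': array([[ 0.02646721, -0.99942882,  0.02101244],
       [-0.98001392, -0.03008732, -0.19664048],
       [ 0.19716037, -0.01538796, -0.98025048]]), 't': array([0.00418191, 0.54399297, 0.68647726])}
```

View pics/top0.png

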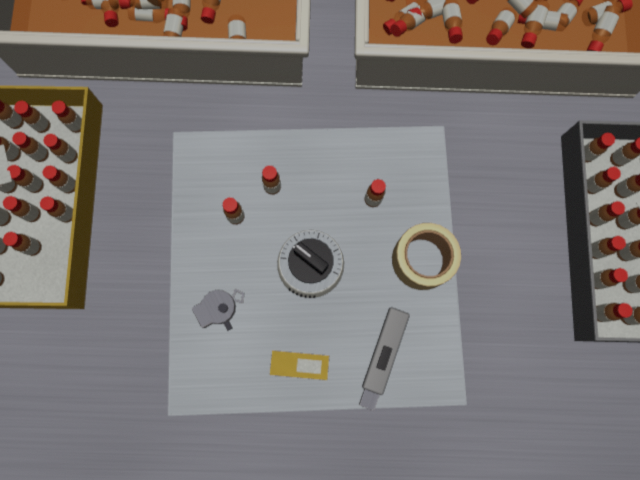

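View pics/scene0.png

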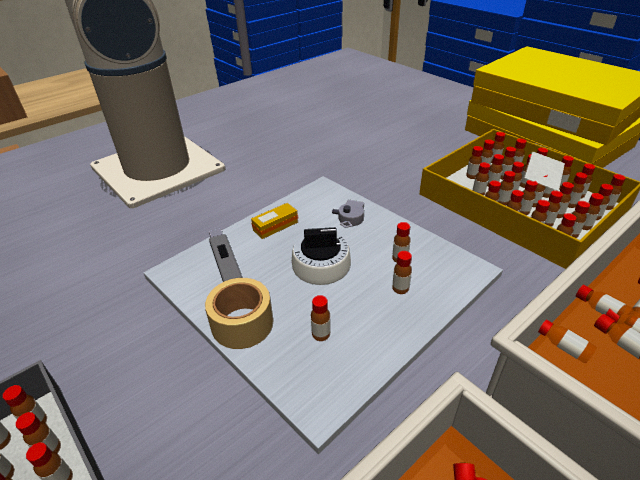

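The top view shows the timer at about (310,262), with its pointer end up-left at about (300,248). The bell slots are at about (300,293), so the timer's +x is roughly image-up. Three vials stand at (232,208), (270,178) and (377,190), the tape at (428,255), and the other objects sit below the timer. The scene view agrees. Next I measure.

```bash
cat > h.py <<'E'
import numpy as np,cv2
def ray(c,uv,z):
    uv=np.atleast_2d(uv).astype(float);d=np.c_[uv,np.ones(len(uv))]@np.linalg.inv(c["mtx"]).T@c["R"]
    o=-c["R"].T@c["t"];return o+d*((z-o[2])/d[:,2])[:,None]
def pts(c,D):
    v,u=np.mgrid[:480,:640];P=np.stack([u,v,np.ones_like(u)],-1)@np.linalg.inv(c["mtx"]).T*D[...,None]
    return (P-c["t"])@c["R"]
E
python3 - <<'E'
from cell import cams
from h import *
c=cams.get_calibration("top");D=np.load("pics/top0.npy");P=pts(c,D)
zr=np.median(P[340:400,190:260,2]);print("riser",zr, P[100:120,200:280,2].mean())
for n,b in dict(timer=(270,350,215,305),v1=(220,245,195,225),v2=(260,282,163,195),v3=(365,388,177,207),tape=(390,465,220,292),tally=(190,247,285,332)).items():
    Q=P[b[2]:b[3],b[0]:b[1]].reshape(-1,3);h=Q[:,2]-zr
    k=h>(0.062 if n=="timer" else h.max()-.01);print(n,h.max(),np.median(Q[k],0),k.sum())
img=cv2.imread("pics/top0.png");cv2.imwrite("pics/top0c.png",cv2.resize(img[212:307,262:357],(760,760)[:2],interpolation=cv2.INTER_CUBIC)[80:680])
E
```

```text
riser 0.03729133938445295 0.0025943615857852067
timer 0.7425114912862565 [0.51279846 0.03027786 0.10916984] 492
v1 0.7425114912862565 [0.39766388 0.03111029 0.77980283] 4
v2 0.7425114912862565 [0.39766388 0.03111029 0.77980283] 2
v3 0.7425114912862565 [0.39766388 0.03111029 0.77980283] 5
tape 0.7425114912862565 [0.39766388 0.03111029 0.77980283] 26
tally 0.7425114912862565 [0.39766388 0.03111029 0.77980283] 17
```

View pics/top0c.png

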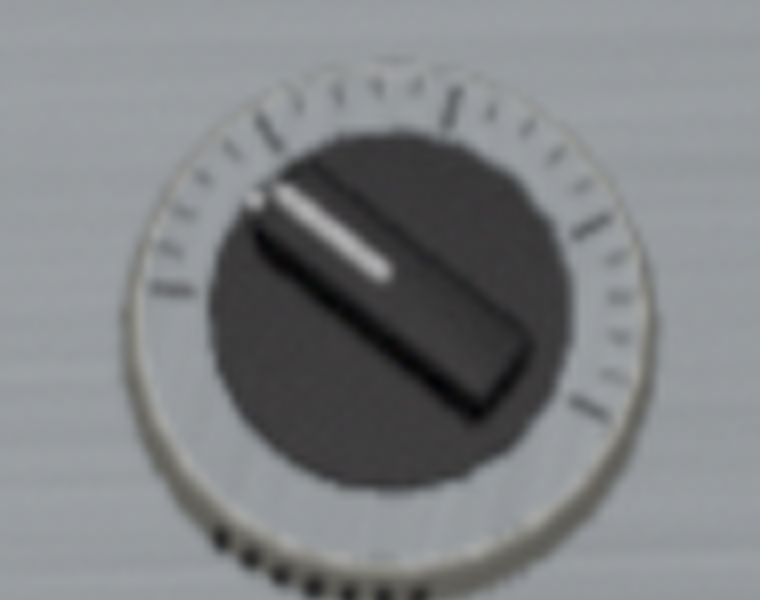

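The crop shows the marks clearly. The long marks are at crop pixels 0 (173,290), 5 (268,132), 10 (453,108), 15 (597,228) and 20 (590,408). The pointer runs from (385,272) to (285,190), at around minute 3.

```bash
python3 - <<'E'
from cell import cams
from h import *
c=cams.get_calibration("top")
f=lambda a:np.array([[262+x/8-.44,212+(y+80)/8-.44] for x,y in a])
for zr in(.033,.0365):
    M=ray(c,f([(173,290),(268,132),(453,108),(597,228),(590,408)]),zr+.041)[:,:2]
    a=np.radians([100,50,0,-50,-100])
    # fit M = C + s*R(a+phi)
    A=[];b=[]
    for m,t in zip(M,a): A+=[[np.cos(t),-np.sin(t),1,0],[np.sin(t),np.cos(t),0,1]];b+=list(m)
    s,res,_,_=np.linalg.lstsq(np.array(A),np.array(b),rcond=None);phi=np.degrees(np.arctan2(s[1],s[0]))
    print(zr,"C",s[2:],"rad",np.hypot(*s[:2]),"phi",phi,res)
    p=ray(c,f([(385,272),(285,190)]),zr+.072)[:,:2];d=p[1]-p[0];th=np.degrees(np.arctan2(d[1],d[0]))
    q=ray(c,f([(270,232),(315,170),(525,345),(480,412)]),zr+.072)[:,:2]
    print("th",th,"min",(100-(th-phi))/10,"barC",q.mean(0),np.degrees(np.arctan2(*(q[0]+q[1]-q[2]-q[3])[::-1])))
# depth-based bar
P=pts(c,np.load("pics/top0.npy"));Q=P[225:295,270:350].reshape(-1,3);h=Q[:,2]
k=(h>.102)&(h<.12);print("bar depth",Q[k].mean(0),np.median(h[k]),k.sum());
k=(h>.075)&(h<.09);print("disc/face",np.percentile(h[k],[10,50,90]))
img=cv2.imread("pics/top0.png");hsv=cv2.cvtColor(img,cv2.COLOR_BGR2HSV)
m=((hsv[...,0]<6)|(hsv[...,0]>174))&(hsv[...,1]>180)&(hsv[...,2]>90);m[:130]=0;m[:,:170]=0;m[:,460:]=0
n,_,st,ce=cv2.connectedComponentsWithStats(m.astype(np.uint8))
for i in range(1,n):
    if st[i,4]>30: print("vial",ray(c,ce[i],.035+.064)[0])
E
```

```text
0.033 C [0.51489953 0.02917204] rad 0.035144267892361684 phi -14.566240198583786 [8.71647924e-07]
th 51.9395828369081 min 3.3494176964508116 barC [0.51350253 0.02861396] 51.0920032976912
0.0365 C [0.51431817 0.02918165] rad 0.034969991263991716 phi -14.566240198583566 [8.63024543e-07]
th 51.93958283690783 min 3.3494176964508595 barC [0.51290171 0.02862691] 51.0920032976912
bar depth [0.51402141 0.02918802 0.10896368] 0.10909370232789534 449
disc/face [0.07676968 0.07934545 0.0842072 ]
```

The manual's scale: shifts go in shares of 50 mm and turns go in shares of 360 degrees. Converting my numbers, -0.0246 m is -0.492, -0.0236 m is -0.472.

```bash
echo '[[0, 0, 0, -0.492, -0.472, 0, 0.085], [0, 0, 0, -0.492, -0.472, 0, 0.085], [0, 0, 0, -0.492, -0.472, 0, 0.085], [0, 0, 0, -0.492, -0.472, 0, 0.085], [0, 0, 0, -0.492, -0.472, 0, 0.085], [0, 0, 0, -0.492, -0.472, 0, 0.085], [0, 0, 0, -0.492, -0.472, 0, 0.085], [0, 0, 0, -0.492, -0.472, 0, 0.085], [0, 0, 0, -0.492, -0.472, 0, 0.085], [0, 0, 0, -0.492, -0.472, 0, 0.085]]' | python3 -m crank 20
echo '[[0, 0, 0, -0.492, -0.472, 0, 0.04], [0, 0, 0, -0.492, -0.472, 0, 0.04], [0, 0, 0, -0.492, -0.472, 0, 0.04], [0, 0, 0, -0.492, -0.472, 0, 0.04], [0, 0, 0, -0.492, -0.472, 0, 0.04], [0, 0, 0, -0.492, -0.472, 0, 0.04], [0, 0, 0, -0.492, -0.472, 0, 0.04], [0, 0, 0, -0.492, -0.472, 0, 0.04], [0, 0, 0, -0.492, -0.472, 0, 0.04], [0, 0, 0, -0.492, -0.472, 0, 0.04]]' | python3 -m crank
echo '[[0, 0, -0.0228, 0, 0, 0, 0.04], [0, 0, -0.0228, 0, 0, 0, 0.04], [0, 0, -0.0228, 0, 0, 0, 0.04], [0, 0, -0.0228, 0, 0, 0, 0.04], [0, 0, -0.0228, 0, 0, 0, 0.04], [0, 0, -0.0228, 0, 0, 0, 0.04], [0, 0, -0.0228, 0, 0, 0, 0.04], [0, 0, -0.0225, 0, 0, 0, 0.04], [0, 0, 0, 0, 0, 0, 0.04], [0, 0, 0, 0, 0, 0, 0.04]]' | python3 -m crank
python3 - <<'E'
from cell import r,cams
import cv2
o=r.observe();print(o["joints"],o["position"],o["tool_rot"],o["opening"],o["contact_force"])
c=cams.get_calibration("wrist");print(c)
p,d=cams.snapshot("wrist");cv2.imwrite("pics/w0.png",p[:,:,::-1])
import numpy as np;np.save("pics/w0.npy",d)
E
```

```text
clock: 1.1
position: [0.3327, 0.3171, 0.2312]
tool_rot: [-180.0, -0.0, 166.1]
contact_force: [0.5, -0.6, 0.2]
opening: 0.085
gripper_force: 0.0
clock: 2.1
position: [0.5147, 0.0289, 0.2311]
tool_rot: [-180.0, -0.0, 166.1]
contact_force: [0.4, 0.7, 1.2]
opening: 0.0401
gripper_force: 0.0
clock: 3.1
position: [0.5141, 0.0302, 0.2311]
tool_rot: [180.0, -0.0, -128.6]
contact_force: [-0.2, -0.1, -0.2]
opening: 0.0399
gripper_force: 0.0
[ 2.04121076e+00  1.50369804e+01  1.07179755e+02 -2.75726357e-03
  5.78079153e+01 -1.39330892e+02] [0.51413891 0.03021968 0.23113923] [ 1.79982823e+02 -1.78338255e-02 -1.28626425e+02] 0.039883692206350754 [-0.17190722 -0.13231972 -0.20974891]
{'mtx': array([[365.79927983,   0.        , 326.46681889],
       [  0.        , 365.79927983, 235.6077932 ],
       [  0.        ,   0.        ,   1.        ]]), 'R': array([[-7.80524391e-01,  6.25125319e-01,  1.06845557e-04],
       [ 5.92984769e-01,  7.40339943e-01,  3.16647804e-01],
       [ 1.97865458e-01,  2.47214692e-01, -9.48543176e-01]]), 't': array([ 0.3833332 , -0.36947023,  0.27182427])}
```

View pics/w0.png

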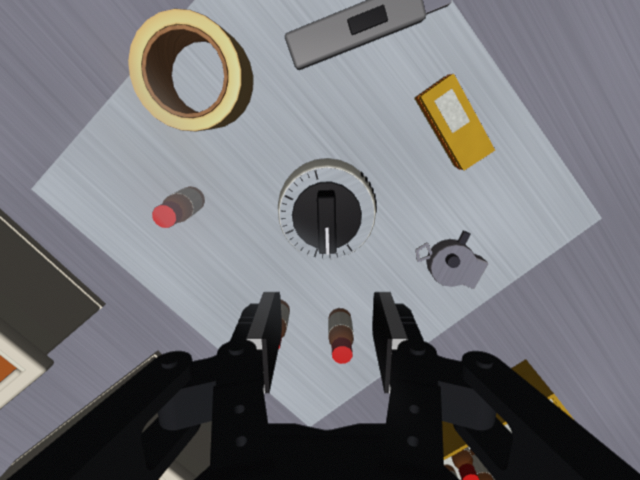

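The wrist view shows the bar upright in the image at column ~326, rows ~190–253, so it is aligned with the gripper. The vials are clear of the timer. I check the centre with rays.

```bash
python3 - <<'E'
from cell import r,cams
from h import *
c=cams.get_calibration("wrist");im=cv2.imread("pics/w0.png");g=cv2.cvtColor(im,cv2.COLOR_BGR2GRAY)
m=np.zeros_like(g);m[165:268,270:385]=(g[165:268,270:385]<95)
m=cv2.morphologyEx(m,cv2.MORPH_OPEN,np.ones((7,7)))
ct=max(cv2.findContours(m,0,2)[0],key=cv2.contourArea);e=cv2.fitEllipse(ct);print(e)
print("disc centre",ray(c,e[0],.0365+.045))
P=pts(c,np.load("pics/w0.npy"));Q=P[165:268,290:365].reshape(-1,3);h=Q[:,2];k=(h>.1)&(h<.12)
X=Q[k];print("bar",X.mean(0),np.median(h[k]),k.sum());w,v=np.linalg.eigh(np.cov(X[:,:2].T));print("ang",np.degrees(np.arctan2(*v[::-1,1])))
t=np.radians(51.5);A=np.array([np.cos(t),np.sin(t)]);print((X[:,:2]@A).min(),(X[:,:2]@A).max(),np.array([.514,.03])@A)
F=P[330:380,500:540].reshape(-1,3);Z=P[320:350,80:95];print("riser",np.median(P[290:310,150:210,2]),np.median(P[20:60,540:600,2]))
E
```

```text
((326.4822692871094, 214.734130859375), (66.37275695800781, 68.75172424316406), 95.1990966796875)
disc centre [[0.51433424 0.02891407 0.0815    ]]
bar [0.51361225 0.02794003 0.1104615 ] 0.11070751288215738 1112
ang 52.922806513882996
0.3202303469794597 0.3671202332670257 0.34345076793730883
riser 0.038821692650428646 0.0009266190403884727
```

In the tool's units: 0.025 m is 0.5, 0.0009 m is 0.018.

```bash
echo '[[0, 0, 0, 0.018, -0.014, 0.4, 0.04], [0, 0, 0, 0, 0, 0.5, 0.04], [0, 0, 0, 0, 0, 0.5, 0.04], [0, 0, 0, 0, 0, 0.5, 0.04], [0, 0, 0, 0, 0, 0.4, 0.04], [0, 0, 0, 0, 0, 0.3, 0.04], [0, 0, 0, 0, 0, 0.1, 0.04], [0, 0, 0, 0, 0, 0, 0.04], [0, 0, 0, 0, 0, 0, 0.04]]' | python3 -m crank
```

```text
clock: 4.05
position: [0.5148, 0.0291, 0.0969]
tool_rot: [-180.0, 0.0, -128.5]
contact_force: [-0.1, -0.9, 0.5]
opening: 0.0401
gripper_force: 0.0
```

In the tool's units: 0.003 m is 0.06, 0.002 m is 0.04.

```bash
echo '[[0, 0, 0, 0, 0, 0, 0.018], [0, 0, 0, 0, 0, 0, 0.018], [0, 0, 0, 0, 0, 0, 0.018], [0, 0, 0, 0, 0, 0.06, 0.018], [0, 0, 0, 0, 0, 0.06, 0.018], [0, 0, 0, 0, 0, 0.04, 0.018], [0, 0, 0, 0, 0, 0.02, 0.018], [0, 0, 0, 0, 0, 0, 0.018]]' | python3 -m crank; echo '[[0, 0, 0, 0, 0, 0.02, 0.018], [0, 0, 0, 0, 0, 0.02, 0.018], [0, 0, 0, 0, 0, 0, 0.018]]' | python3 -m crank
```

```text
clock: 4.85
position: [0.5141, 0.0291, 0.087]
tool_rot: [180.0, -0.0, -128.4]
contact_force: [-0.1, -0.7, 0.2]
opening: 0.0179
gripper_force: 0.0
clock: 5.15
position: [0.5142, 0.0291, 0.0852]
tool_rot: [180.0, -0.0, -128.4]
contact_force: [0.4, -0.9, -0.1]
opening: 0.0182
gripper_force: 0.0
```

```bash
for i in 1 2; do echo '[[0, 0, 0, 0, 0, 0.01, 0.018], [0, 0, 0, 0, 0, 0, 0.018]]' | python3 -m crank; done
```

```text
clock: 5.35
position: [0.5143, 0.0291, 0.0848]
tool_rot: [180.0, 0.0, -128.4]
contact_force: [0.6, -0.0, 0.5]
opening: 0.0181
gripper_force: 0.0
clock: 5.55
position: [0.5143, 0.0291, 0.0843]
tool_rot: [180.0, -0.0, -128.4]
contact_force: [-0.5, -0.7, -0.7]
opening: 0.0183
gripper_force: 0.0
```

In the tool's units: 0.0005 m is 0.01.

```bash
echo '[[0, 0, 0, 0, 0, 0.01, 0.018], [0, 0, 0, 0, 0, 0, 0.018]]' | python3 -m crank
```

```text
clock: 5.75
position: [0.5144, 0.0291, 0.084]
tool_rot: [-180.0, 0.0, -128.4]
contact_force: [-0.5, 0.4, 3.7]
opening: 0.0179
gripper_force: 1.5
```

```bash
echo '[[0, 0, 0, 0, 0, 0, 0.01], [0, 0, 0, 0, 0, 0, 0.01], [0, 0, 0, 0, 0, 0, 0.01], [0, 0, 0, 0, 0, 0, 0.01]]' | python3 -m crank 40
```

```text
clock: 6.15
position: [0.5144, 0.0291, 0.0842]
tool_rot: [-180.0, 0.0, -128.4]
contact_force: [-1.4, 0.3, 5.0]
opening: 0.013
gripper_force: 44.6
```

In the tool's units: 0.0005 m is 0.01.

```bash
echo '[[0, 0, 0, 0, 0, 0.01, 0.01], [0, 0, 0, 0, 0, 0, 0.01], [0, 0, 0, 0, 0, 0, 0.01]]' | python3 -m crank
```

```text
clock: 6.45
position: [0.5145, 0.0291, 0.0841]
tool_rot: [-180.0, 0.0, -128.4]
contact_force: [-3.2, 0.4, 10.5]
opening: 0.0129
gripper_force: 46.0
```

In the tool's units: 0.0005 m is 0.01, 0.0002 m is 0.004.

```bash
echo '[[0, 0, 0, 0.004, 0.004, 0.01, 0.01], [0, 0, 0, 0, 0, 0, 0.01], [0, 0, 0, 0, 0, 0, 0.01]]' | python3 -m crank
```

```text
clock: 6.75
position: [0.5145, 0.0291, 0.0841]
tool_rot: [-180.0, 0.0, -128.4]
contact_force: [-3.6, -0.1, 15.8]
opening: 0.0134
gripper_force: 47.0
```

In the tool's units: 0.0001 m is 0.002, 4 degrees / 360 = 0.0111.

```bash
echo '[[0, 0, 0.0083, 0.002, 0.002, 0, 0.01], [0, 0, 0.0111, 0, 0, 0, 0.01], [0, 0, 0.0111, 0, 0, 0, 0.01], [0, 0, 0.0111, 0, 0, 0, 0.01], [0, 0, 0, 0, 0, 0, 0.01]]' | python3 -m crank; python3 -c "
from cell import r;o=r.observe();print(o['contact_force'],o['torque'],o['joints'][5])"
```

```text
clock: 7.25
position: [0.5145, 0.0291, 0.0841]
tool_rot: [-180.0, 0.1, -143.5]
contact_force: [-3.4, 0.0, 15.1]
opening: 0.0133
gripper_force: 46.5
[-3.4328288   0.04375059 15.05107452] [-0.09442477  0.60738582 -0.14618551] -124.5649427847884
```

```bash
python3 - <<'E'
from cell import cams
import cv2
p,d=cams.snapshot("top");a=cv2.resize(p[212:307,262:357,::-1],(560,560),interpolation=cv2.INTER_CUBIC)
cv2.imwrite("pics/t1.png",a)
E
```

```text
(no output)
```

View pics/t1.png

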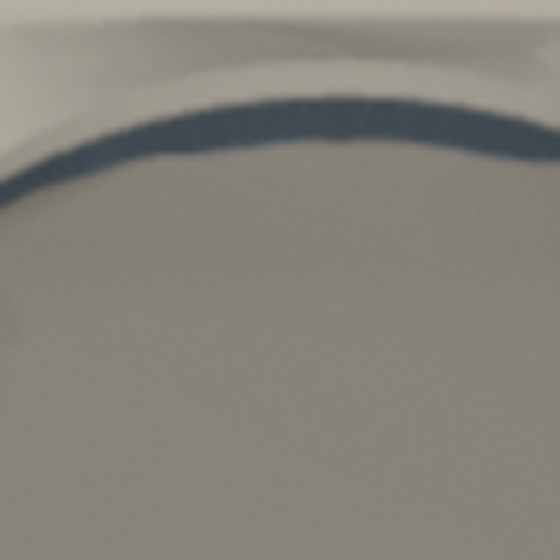

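The top view only shows the arm covering the timer, so I use the scene camera.

```bash
python3 - <<'E'
from cell import cams
import cv2,numpy as np
p,d=cams.snapshot("scene");a=p[215:295,270:370,::-1];b=cv2.imread("pics/scene0.png")[215:295,270:370]
w,_=cams.snapshot("wrist");w=cv2.resize(w[80:320,180:480,::-1],(400,320))
s=lambda q:cv2.resize(q,(400,320),interpolation=cv2.INTER_CUBIC)
cv2.imwrite("pics/s1.png",np.vstack([np.hstack([s(b),s(a)])[:, :],np.hstack([w,w*0])])[:600])
E
```

```text
(no output)
```

View pics/s1.png

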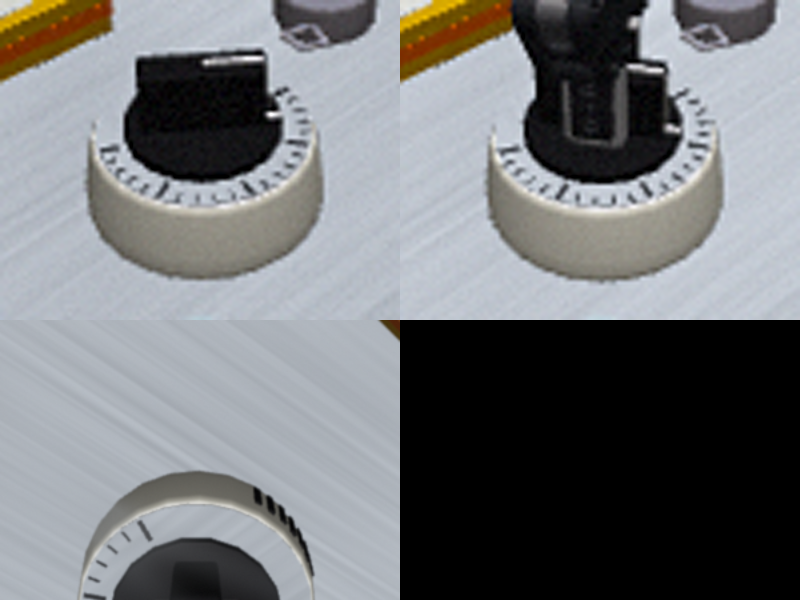

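The housing marks are unchanged, at left crop x≈103 in both frames. The pointer has turned, so the press holds the housing. I carry on winding.

In the tool's units: 6 degrees / 360 = 0.0167.

```bash
echo '[[0, 0, 0.0167, 0, 0, 0, 0.01], [0, 0, 0.0167, 0, 0, 0, 0.01], [0, 0, 0.0167, 0, 0, 0, 0.01], [0, 0, 0.0167, 0, 0, 0, 0.01], [0, 0, 0.0167, 0, 0, 0, 0.01], [0, 0, 0, 0, 0, 0, 0.01]]' | python3 -m crank; python3 -c "
from cell import r;o=r.observe();print(o['contact_force'],o['torque'],o['joints'][5])"
```

```text
clock: 8.0
position: [0.5145, 0.029, 0.0841]
tool_rot: [-180.0, 0.1, -173.6]
contact_force: [-2.9, -1.3, 14.7]
opening: 0.0134
gripper_force: 46.4
[-2.90227798 -1.27040234 14.66285383] [-0.26425212  0.66241988 -0.07167222] -94.50729204461159
```

In the tool's units: 6 degrees / 360 = 0.0167.

```bash
echo '[[0, 0, 0.0167, 0, 0, 0, 0.01], [0, 0, 0.0167, 0, 0, 0, 0.01], [0, 0, 0.0167, 0, 0, 0, 0.01], [0, 0, 0.0167, 0, 0, 0, 0.01], [0, 0, 0.0167, 0, 0, 0, 0.01], [0, 0, 0.0167, 0, 0, 0, 0.01], [0, 0, 0, 0, 0, 0, 0.01]]' | python3 -m crank; python3 -c "
from cell import r;o=r.observe();print(o['contact_force'],o['torque'],o['joints'][5])"
```

```text
clock: 8.7
position: [0.5144, 0.0288, 0.0841]
tool_rot: [180.0, 0.1, 150.4]
contact_force: [-3.3, -2.1, 15.8]
opening: 0.0131
gripper_force: 46.4
[-3.28896735 -2.10232365 15.77821366] [-0.39870909  0.67758721 -0.11653592] -58.510271202537886
```

In the tool's units: -0.0003 m is -0.006, 0.0001 m is 0.002, 6 degrees / 360 = 0.0167.

```bash
echo '[[0, 0, 0.0167, 0.002, -0.006, 0, 0.01], [0, 0, 0.0167, 0, 0, 0, 0.01], [0, 0, 0.0167, 0, 0, 0, 0.01], [0, 0, 0.0167, 0, 0, 0, 0.01], [0, 0, 0.0167, 0, 0, 0, 0.01], [0, 0, 0.0167, 0, 0, 0, 0.01], [0, 0, 0, 0, 0, 0, 0.01]]' | python3 -m crank; python3 -c "
from cell import r;o=r.observe();print(o['contact_force'],o['torque'],o['joints'][5])"
```

```text
clock: 9.4
position: [0.5143, 0.0287, 0.0841]
tool_rot: [179.9, 0.0, 114.4]
contact_force: [-3.5, -1.1, 14.6]
opening: 0.0132
gripper_force: 46.4
[-3.51307283 -1.0867702  14.59930457] [-0.26833013  0.59555743 -0.1584588 ] -22.530962195336265
```

In the tool's units: 6 degrees / 360 = 0.0167.

```bash
echo '[[0, 0, 0.0167, 0, 0, 0, 0.01], [0, 0, 0.0167, 0, 0, 0, 0.01], [0, 0, 0.0167, 0, 0, 0, 0.01], [0, 0, 0.0167, 0, 0, 0, 0.01], [0, 0, 0.0167, 0, 0, 0, 0.01], [0, 0, 0.0167, 0, 0, 0, 0.01], [0, 0, 0.0083, 0, 0, 0, 0.01], [0, 0, 0, 0, 0, 0, 0.01]]' | python3 -m crank; python3 -c "
from cell import r;o=r.observe();print(o['contact_force'],o['torque'],o['joints'][5])"
for i in 1 2 3; do echo '[[0, 0, 0.0056, 0, 0, 0, 0.01], [0, 0, 0, 0, 0, 0, 0.01], [0, 0, 0, 0, 0, 0, 0.01]]' | python3 -m crank|grep -v o.en; python3 -c "
from cell import r;o=r.observe();print(o['contact_force'],o['torque'],o['joints'][5],o['tool_rot'][2])"; done
```

```text
clock: 10.2
position: [0.5141, 0.0287, 0.0841]
tool_rot: [179.9, -0.0, 75.5]
contact_force: [-3.4, -2.0, 16.1]
opening: 0.0129
gripper_force: 46.7
[-3.39980442 -2.03187065 16.06049388] [-0.21856916  0.7094107  -0.09972094] 16.385484046272676
clock: 10.5
position: [0.5141, 0.0287, 0.0841]
tool_rot: [179.9, -0.0, 73.6]
contact_force: [-3.6, -1.0, 15.4]
gripper_force: 46.9
[-3.60312037 -0.96074481 15.38689333] [-0.16236239  0.70546244 -0.03970883] 18.298648404253466 73.59224293665899
clock: 10.8
position: [0.5141, 0.0287, 0.0841]
tool_rot: [179.9, -0.0, 71.6]
contact_force: [-4.2, -1.6, 14.8]
gripper_force: 46.9
[-4.23831058 -1.55399025 14.82636381] [-0.19826118  0.69021937  0.01147871] 20.298724935074475 71.59526574598355
clock: 11.1
position: [0.5141, 0.0287, 0.0841]
tool_rot: [179.9, -0.0, 69.6]
contact_force: [-3.8, -1.2, 15.4]
gripper_force: 46.9
[-3.79433201 -1.1657437  15.36531252] [-0.1575932   0.71137298 -0.03593012] 22.300010886719434 69.59289718892344
```

In the tool's units: 1 degrees / 360 = 0.0028.

```bash
for i in 1 2 3 4; do echo '[[0, 0, 0.0028, 0, 0, 0, 0.01], [0, 0, 0, 0, 0, 0, 0.01], [0, 0, 0, 0, 0, 0, 0.01]]' | python3 -m crank >/dev/null; python3 -c "
from cell import r;o=r.observe();print(o['contact_force'],o['torque'],o['joints'][5],o['tool_rot'][2])"; done
```

```text
[-4.53386388 -1.43506601 15.56123926] [-0.18991593  0.64028344  0.0693434 ] 23.2921427943239 68.60341874077295
[-3.89056454 -0.55515109 15.4351508 ] [-0.15185151  0.7131805   0.08080796] 24.289909208307613 67.60489057902468
[-3.7514942  -1.53906005 15.97966583] [-0.1722612   0.71234244  0.07600351] 25.29090875987462 66.60531925958001
[-3.67924249 -1.69460583 15.85612225] [-0.10543525  0.69561973  0.07600842] 26.289957442424075 65.60556266319065
```

```bash
python3 - <<'E'
from cell import r,cams
import cv2,numpy as np
w,_=cams.snapshot("wrist");cv2.imwrite("pics/w2full.png",w[:,:,::-1]);cw=cv2.resize(w[160:310,220:420,::-1],(400,300),interpolation=cv2.INTER_CUBIC)
p,_=cams.snapshot("scene");b=cv2.imread("pics/scene0.png")
s=lambda q:cv2.resize(q[225:285,285:365],(400,300),interpolation=cv2.INTER_CUBIC)
cv2.imwrite("pics/s2.png",np.vstack([np.hstack([s(b),s(p[:,:,::-1])]),np.hstack([cw,cw*0])]))
E
```

```text
(no output)
```

View pics/s2.png

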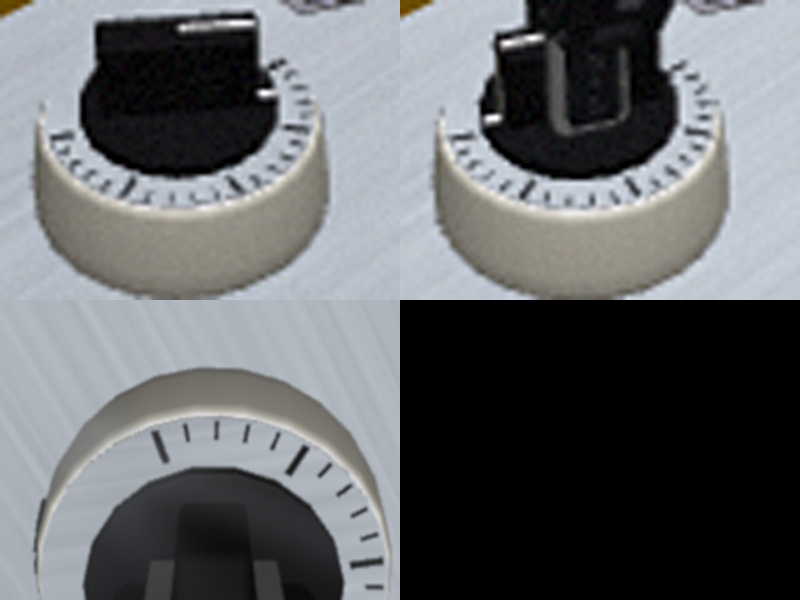

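The housing is unmoved, with marks in the same scene pixels. In the wrist crop the bar's tail, at column ~214, points at minute 2 (215,430), so the pointer is at about minute 20. I quantify that.

```bash
python3 - <<'E'
from cell import r,cams
from h import *
c=cams.get_calibration("wrist");o=r.observe();print(o["tool_rot"],o["position"],o["torque"])
f=lambda a:np.array([[220+x/2-.25,160+(y-300)/2-.25] for x,y in a])
M=ray(c,f([(160,446),(187,433),(217,430),(246,433),(276,442),(299,460),(366,564)]),.0365+.041)[:,:2]
a=np.radians([100,90,80,70,60,50,0]);A=[];b=[]
rr=np.array([34.5,34.5,34.5,34.5,34.5,34.5,34.5])
for m,t in zip(M,a): A+=[[np.cos(t),-np.sin(t),1,0],[np.sin(t),np.cos(t),0,1]];b+=list(m)
s,res,_,_=np.linalg.lstsq(np.array(A),np.array(b),rcond=None);phi=np.degrees(np.arctan2(s[1],s[0]))
print(s[2:],np.hypot(*s[:2]),"phi",phi,res)
# bar tail top edge ends, top z=.1085 
q=ray(c,f([(181,504),(247,504),(177,560),(252,560)]),.0365+.072)[:,:2];print(q,np.degrees(np.arctan2(*(q[0]+q[1]-q[2]-q[3])[::-1])))
t=q[:2].mean(0)-s[2:];print("tail ang",np.degrees(np.arctan2(*t[::-1])))
E
```

```text
[ 1.79941287e+02 -1.50025511e-02  6.56071952e+01] [0.51408025 0.02872226 0.08408264] [-0.15014043  0.69284844  0.09254052]
[0.51437337 0.02857774] 0.03610839249003652 phi -16.6772071436204 [3.76255928e-06]
[[0.52312212 0.0601867 ]
 [0.53368912 0.05537312]
 [0.51780482 0.05060988]
 [0.53013355 0.04499187]] 66.03123935391213
tail ang 64.33474579301009
```

In the tool's units: 1 degrees / 360 = 0.0028.

```bash
for i in 1 2 3; do echo '[[0, 0, 0.0028, 0, 0, 0, 0.01], [0, 0, 0, 0, 0, 0, 0.01], [0, 0, 0, 0, 0, 0, 0.01]]' | python3 -m crank >/dev/null; python3 -c "
from cell import r;o=r.observe();print(o['contact_force'],o['torque'],o['joints'][5],o['tool_rot'][2])"; done
python3 - <<'E'
from cell import r,cams
import cv2,numpy as np
w,_=cams.snapshot("wrist");cv2.imwrite("pics/w3full.png",w[:,:,::-1])
a=cv2.imread("pics/w2full.png");b=w[:,:,::-1]
s=lambda q:cv2.resize(q[185:310,235:420],(400,270),interpolation=cv2.INTER_CUBIC)
p,_=cams.snapshot("scene");c=cv2.imread("pics/scene0.png");t=lambda q:cv2.resize(q[235:275,285:350],(400,246),interpolation=cv2.INTER_CUBIC)
cv2.imwrite("pics/s3.png",np.vstack([np.hstack([s(a),s(b)]),np.hstack([t(c),t(p[:,:,::-1])])]))
E
```

```text
[-3.56048472 -1.04178516 15.67408585] [-0.12954054  0.69919131  0.07770807] 27.28862572016941 64.6087204523914
[-2.84664635 -1.06602743 15.88237944] [-0.07916489  0.74089233  0.17251037] 28.280825761611283 63.6196581093359
[-2.20051845 -0.16798487 14.2200424 ] [-0.08391649  0.58929726  0.16799659] 29.282814614972924 62.61860461652182
```

View pics/s3.png

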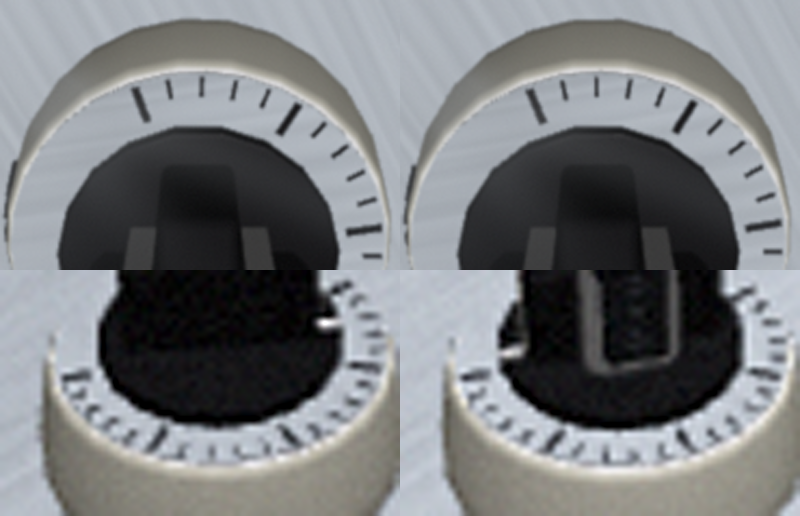

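The wrist crop now has the bar tail (198) lined up with the 2-minute mark (197), so the pointer is at 20 min. The torque has risen, and the housing shows at most a 1–2° creep. The stop is reached, so I turn back about 51°.

In the tool's units: -6 degrees / 360 = -0.0167.

```bash
echo '[[0, 0, -0.0083, 0, 0, 0, 0.01], [0, 0, -0.0167, 0, 0, 0, 0.01], [0, 0, -0.0167, 0, 0, 0, 0.01], [0, 0, -0.0167, 0, 0, 0, 0.01], [0, 0, -0.0167, 0, 0, 0, 0.01], [0, 0, -0.0167, 0, 0, 0, 0.01], [0, 0, -0.0167, 0, 0, 0, 0.01], [0, 0, -0.0167, 0, 0, 0, 0.01], [0, 0, -0.0111, 0, 0, 0, 0.01], [0, 0, -0.0056, 0, 0, 0, 0.01], [0, 0, 0, 0, 0, 0, 0.01], [0, 0, 0, 0, 0, 0, 0.01]]' | python3 -m crank; python3 - <<'E'
from cell import r,cams
import cv2
o=r.observe();print(o["tool_rot"],o["contact_force"],o["torque"])
w,_=cams.snapshot("wrist");b=w[:,:,::-1]
cv2.imwrite("pics/s4.png",cv2.resize(b[185:310,235:420],(740,500),interpolation=cv2.INTER_CUBIC))
E
```

```text
clock: 14.6
position: [0.5145, 0.0287, 0.0841]
tool_rot: [179.9, 0.0, 113.6]
contact_force: [-2.3, -0.5, 13.8]
opening: 0.0135
gripper_force: 47.1
[1.79905355e+02 4.98458945e-02 1.13609980e+02] [-2.31543881 -0.50422254 13.7663774 ] [-0.12816743  0.49932588  0.12052502]
```

View pics/s4.png

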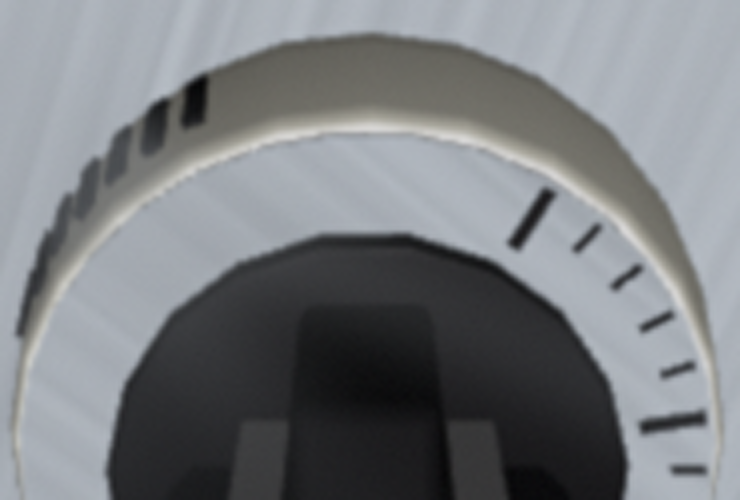

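The wrist crop shows the 0 mark at (531,218) and the 5 mark at (674,421). The bar tail is centred at x≈368. I work out the angles.

```bash
python3 - <<'E'
from cell import r,cams
from h import *
c=cams.get_calibration("wrist")
f=lambda a:np.array([[235+x/4-.375,185+y/4-.375] for x,y in a])
px=[(531,218),(588,238),(628,277),(657,321),(679,370),(674,421),(690,469)]
for zr in (.0365,.038):
  M=ray(c,f(px),zr+.041)[:,:2]
  for C in([.5143,.0288],[.5145,.0287]):
    d=M-C;an=np.degrees(np.arctan2(d[:,1],d[:,0]));print(C,np.round(np.hypot(*d.T)*1e3,1),"phi",np.round(an-(100-10*np.arange(7)),1))
q=ray(c,f([(303,308),(436,308),(290,400),(446,400)]),.0365+.072)[:,:2];print("tail dir",np.degrees(np.arctan2(*(q[0]+q[1]-q[2]-q[3])[::-1])), np.degrees(np.arctan2(*(q[:2].mean(0)-[.5144,.0287])[::-1])))
E
```

```text
[0.5143, 0.0288] [34.7 36.8 37.2 37.5 37.9 36.4 38.4] phi [-19.6 -19.8 -19.9 -19.6 -19.7 -19.2 -18.8]
[0.5145, 0.0287] [34.8 36.8 37.2 37.4 37.8 36.3 38.3] phi [-19.2 -19.5 -19.5 -19.3 -19.4 -18.9 -18.5]
[0.5143, 0.0288] [35.  37.  37.3 37.5 37.8 36.2 38. ] phi [-18.9 -19.  -18.9 -18.5 -18.5 -18.  -17.6]
[0.5145, 0.0287] [35.1 37.  37.3 37.4 37.7 36.1 37.9] phi [-18.5 -18.6 -18.6 -18.2 -18.2 -17.7 -17.3]
tail dir 112.7136941547508 111.26195526399528
```

In the tool's units: -0.04 m is -0.8, -0.03 m is -0.6.

```bash
echo '[[0, 0, 0, 0, 0, 0, 0.018], [0, 0, 0, 0, 0, 0, 0.022], [0, 0, 0, 0, 0, 0, 0.026], [0, 0, 0, 0, 0, 0, 0.026], [0, 0, 0, 0, 0, -0.04, 0.03], [0, 0, 0, 0, 0, -0.2, 0.03], [0, 0, 0, 0, 0, -0.6, 0.03], [0, 0, 0, 0, 0, -0.8, 0.03], [0, 0, 0, 0, 0, -0.8, 0.03], [0, 0, 0, 0, 0, -0.6, 0.03]]' | python3 -m crank
echo '[[0, 0, 0, -0.6, 0.6, 0, 0.03], [0, 0, 0, -0.6, 0.7, 0, 0.03], [0, 0, 0, -0.6, 0.7, 0, 0.03], [0, 0, 0, -0.6, 0.7, 0, 0.03], [0, 0, 0, -0.6, 0.7, 0, 0.03], [0, 0, 0, -0.6, 0.7, 0, 0.03], [0, 0, 0, -0.6, 0.7, 0, 0.03], [0, 0, 0, 0, 0, 0, 0.03], [0, 0, 0, 0, 0, 0, 0.03]]' | python3 -m crank
python3 - <<'E'
from cell import r,cams
import cv2
print(r.observe()["position"])
w,_=cams.snapshot("top");b=w[:,:,::-1];cv2.imwrite("pics/top2.png",b)
cv2.imwrite("pics/t5.png",cv2.resize(b[212:307,262:357],(760,760),interpolation=cv2.INTER_CUBIC)[80:680])
E
```

```text
clock: 15.65
position: [0.5137, 0.0288, 0.2376]
tool_rot: [179.9, 0.0, 113.6]
contact_force: [0.7, 0.5, -0.1]
opening: 0.0302
gripper_force: 0.0
clock: 16.55
position: [0.8173, -0.0679, 0.2334]
tool_rot: [-179.9, -0.1, 113.6]
contact_force: [-1.1, -0.4, 0.5]
opening: 0.0302
gripper_force: 0.0
[ 0.81726378 -0.06794334  0.23336123]
```

View pics/t5.png

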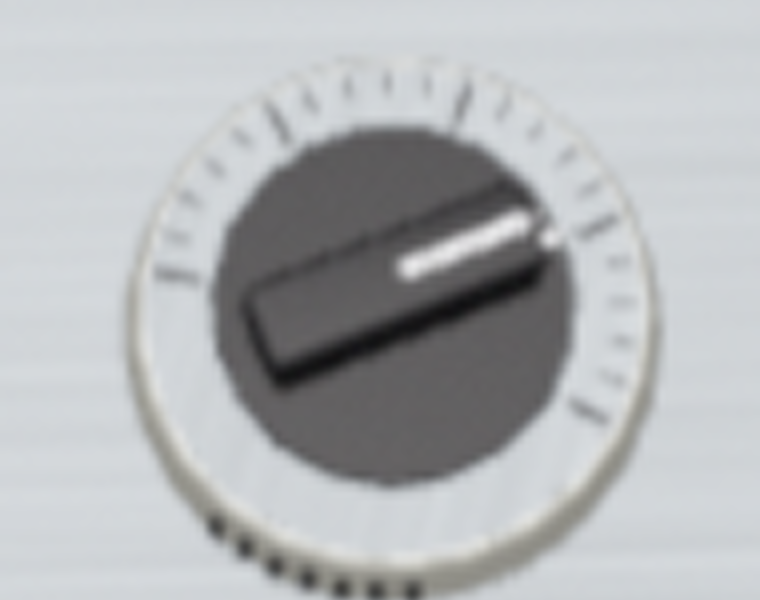

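The dial now points at the third long mark from 0, with the pointer end at (527,220) and the white dot at (550,238). The 15 mark is at (600,229). The long marks are at (178,272), (283,127), (462,105), (600,229) and (588,412).

```bash
python3 - <<'E'
from cell import cams
from h import *
c=cams.get_calibration("top")
f=lambda a:np.array([[262+x/8-.44,212+(y+80)/8-.44] for x,y in a])
zr=.0365
for L in ([(173,290),(268,132),(453,108),(597,228),(590,408)],[(178,272),(283,127),(462,105),(600,229),(588,412)]):
    M=ray(c,f(L),zr+.041)[:,:2];a=np.radians([100,50,0,-50,-100]);A=[];b=[]
    for m,t in zip(M,a): A+=[[np.cos(t),-np.sin(t),1,0],[np.sin(t),np.cos(t),0,1]];b+=list(m)
    s,res,_,_=np.linalg.lstsq(np.array(A),np.array(b),rcond=None);C=s[2:];phi=np.degrees(np.arctan2(s[1],s[0]))
    print(C,"phi",phi,res)
ang=lambda d:np.degrees(np.arctan2(d[1],d[0]))
p=ray(c,f([(405,270),(523,221)]),zr+.072)[:,:2]
dot=ray(c,f([(551,238)]),zr+.046)[0,:2]
e=ray(c,f([(250,298),(280,372)]),zr+.072)[:,:2].mean(0);g=ray(c,f([(510,182),(545,262)]),zr+.072)[:,:2].mean(0)
for n,th in(("line",ang(p[1]-p[0])),("dot",ang(dot-C)),("bar",ang(g-e)),("edge",ang(np.subtract(*ray(c,f([(500,182),(265,290)]),zr+.072)[:,:2])))): print(n,th,"min",(100-(th-phi))/10)
E
```

```text
[0.51431817 0.02918165] phi -14.566240198583566 [8.63024543e-07]
[0.51531472 0.02877192] phi -17.018514311036007 [6.86842123e-07]
line -65.42866501205127 min 14.841015070101525
dot -65.60681826897948 min 14.858830395794348
bar -64.68502412591968 min 14.766650981488368
edge -63.22485569777243 min 14.620634138673642
```

The reading is about 14.85 min, well inside tolerance, and the housing has moved only about 2°. I hand in.

```bash
python3 -c "
from cell import r;print(r.finish_job())"
```

```text
the job is handed in; nothing more can be done
None
```

The dial was wound to the 20-minute stop and set back to about 14.85 min in the final picture; the housing turned about 2° (roughly 2 mm at the rim), I did not re-measure the surrounding objects, and the job is handed in with no verdict shown.

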